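# Load a label roll and snap the end cap home

## Robot

A 6-joint arm with a two-finger parallel gripper is mounted at the origin on the work surface. World frame = base frame: x ahead of the robot, y to its left, z up, the work surface at z = 0. Lengths are in m, angles in rad, forces in N, time in s.
With the tool pointing down it reaches from about 0.275 to 0.775 m from the base axis. Payload 14.6 kg.
Tool frame: the origin (TCP) lies on the front face of the gripper's body, between the roots of the fingers; the fingertips stand 73 mm ahead of it and the grasp point (between the pads) lies 54 mm ahead of it; x points along the fingers, z is the direction in which the jaws open and shut, and the axes are right-handed (so a half turn about x gives the same grasp; the last joint's range is limited). The gripper opens to 85 mm and grips with 20 to 120 N. Pads are 22 mm wide; open, the fingers measure 114 mm over their backs; the gripper's body (76 mm by 85 mm) begins 54 mm behind the grasp point. The pads swing forward as they close: fully open they stand 13 mm farther back than shut.
Start: joints at [-1.387, 0.263, -0.048, 1.259, 0, 1.415], TCP at [0.174, -0.495, 0.304] pointing down, gripper open.
Joint ranges: [-2.65, 2.65], [-0.89, 1.7], [-1.18, 1.37], [-2.13, 2.11], [-1.35, 1.29], [-3.14, 3.14]. Speed limits (rad/s): [1.89, 1.89, 2.57, 2.79, 3.14, 3.14].

## Interface

Orientations are given as a rotation vector (axis times angle).
In Python, from workcell import telemetry, imaging, ctrl, spot_in gives the robot as it stands. The module is installed in compiled form; this text tells all that it offers.
- The arm moves only by the shell command python3 -m pendant 'ROWS' [FORCE]. ROWS is JSON, a list of rows, each an object with "xyz": the shift along the tool's x, y, z in cm, a list of three; "angular": the turn, a rotation vector about the tool's x, y, z in degrees, a list of three; "grip": the opening, from 0 (shut) to 1 (fully open). In form: [{"xyz": [x, y, z], "angular": [rx, ry, rz], "grip": grip}, ...]. A call has exactly 5 rows; each row is the pose to reach, as a shift and turn from the pose measured when the call began, along the tool's axes at that moment; what a row does not reach only later rows make up. A row lasts 1/8 s, in which the tool goes at most 62.5 mm and 10.7 degrees, less where a joint would pass 70% of its speed; a pose out of reach is approached as far as the arm can. A call with a gripper value outside its range is refused whole. The fingers move at their own pace and stop on an object; FORCE is the grip in N (left out, the last holds). Time passes only in rows, so rows that repeat a pose let the fingers close, or fill a call up. It gives the time, the measured TCP pose, the force and the opening at its end, in the units of the state.
- telemetry.get_obs(): the state, without advancing time (a new reading comes with each control period).
- imaging.get_image(name): name is "scene" or "side" or "wrist"; returns a dict with "image" (480x640x3 uint8, red, green, blue), "mtx" (3x3 intrinsics, pixels), "view" (4x4, takes a point from world to camera coordinates). Camera axes: x right, y up, looking along -z (the intrinsics and any distortion apply to the point x, -y, -z); pixel columns grow to the right and rows downward; lengths in m; the calibration is good to about 2 mm. A picture is of the moment at which its call begins. There is no depth.
- ctrl.finish_job(): hands the job in, once; it reports no verdict.
Trained networks look in the newest picture that a camera, given by its name, has taken for a name from the list of things; names that differ only in an ending like _2 or _b are one class to them, and where a whole thing is asked for, a point or a joint stands for the part that bears it (a point fixed in the world has none). Each returns a list of dicts, best first, with "conf" (0 to 1); they miss things now and then, are a little off and sometimes report something else, mostly with a low value. They report only what shows in the picture. A call takes as long as a camera call. They do not tell look-alikes from the thing itself.
- spot_in(camera, label): "box" ([centre column, centre row, width, height] in pixels, round what is visible of it).
The state is a dict: "time_s": time; "joint_pos": joint angles; "joint_vel": joint speeds; "joint_torque": joint torques, N m; "position": TCP position; "tcp_rot": TCP orientation; "wrist_force": force on the tool from outside, world axes, zero at the start; "moment": the same for the moment, N m; "gripper_width": finger opening in m.
Only numpy, scipy, OpenCV 4.12 (cv2) and the standard library are available. Lean on these libraries where they do the work, as an engineer would, in place of code of your own. Each camera call takes 0.05 s, during which the arm holds its last target.

## Task

Load the label-roll holder for the printer: put the full label roll over the holder's spindle, down onto its foot disc, then press the snap-fit end cap over the spindle's split stud until it clicks fully home. Keep pressing after the click and finish like that, with the gripper still pushing the cap firmly down. Leave the holder standing on the desk and the other things where they are.

Things in the scene. Friction and masses are not known exactly. Their poses are not given: they have to be found in the camera images.
- holder: Label-roll holder, plain grey plastic, 140 g, standing loose and upright on the desk. Foot disc 70 mm across, 5 mm thick; in its middle a spindle 22.4 mm thick, tapering over its last 6 mm to 19 mm at a flat shoulder, with a springy split stud on top (see the points). Origin: centre of the underside, z up along the spindle. Round, so yaw does not matter
- shoulder (a point): Centre of the flat shoulder at the top of the spindle, 65 mm above the holder's underside: the end cap's underside rests here when it is home
- stud_top (a point): Top of the stud on the holder's axis, 73.7 mm above the holder's underside. The stud is four springy prongs with rounded beads, 17 mm across the beads
- full_roll: The full label roll to load: white, cardboard core, 60 mm outside diameter, 58 mm tall, 25.4 mm hole right through, 90 to 180 g, standing on end. Origin: centre of the underside, z up along its axis. On the holder its underside is 5 mm and its top 63 mm above the desk
- end_cap: Snap-fit end cap, plain grey plastic, 40 g, lying flat, hub up. Disc 66 mm across, 4 mm thick, with a round ribbed hub grip 29 mm across whose top is 24 mm above the underside. Origin: centre of the underside, z up
- cap_mouth (a point): Centre of the socket mouth in the end cap's underside (at the cap's origin), with a 14 mm wide rounded lip. Set on the stud, the lip rests on the beads, underside 7 mm above the shoulder; pressed down it meets about 10 N, then the force drops with a click as the lip passes the beads and the cap stops on the shoulder
- used_roll: Bystander: nearly used-up label roll, 39 mm outside diameter, 58 mm tall, same 25.4 mm hole; stands on end. Origin at the centre of its underside
- card_pack: Bystander: banded pack of plain white cards, 54 x 86 x 24 mm, lying flat. Origin at the centre of its underside
- stapler: Bystander: black desk stapler, 135 mm long, 36 mm wide, about 60 mm tall. Origin at the centre of its underside
There are look-alikes about, which are no part of the job. There is more than one size of the end_cap; the one meant has the size given above.

How it is judged:
On the way, in this order (a step that is already met when the one before it is completed fails the run):
1. the full roll is down on the holder's foot disc, around the spindle (z of full_roll in the frame of holder between 0.003 and 0.008 m and horizontal distance between full_roll and holder below 0.004 m and angle between holder's own z axis and vertical below 0.1 rad), for 0.2 s.
2. the end cap has clicked over the stud and is down on the shoulder (z of end_cap in the frame of holder between 0.0625 and 0.0675 m and horizontal distance between end_cap and holder below 0.003 m and angle between the z axis of end_cap and the z axis of holder, either way round below 0.1 rad), for 0.2 s.
At the end, for the whole second after the job is handed in: The full roll is around the spindle and down on the foot disc (within 3 mm), the end cap is clicked home on the shoulder (within 2.5 mm in height, 3 mm sideways), the holder stands upright and at rest on the desk, and the gripper is still pushing the cap down onto the holder with more than 3 N (all of step 1 and all of step 2 and height (world z) of holder below 0.004 m and linear speed of holder below 0.02 m/s and contact force between the fingers and end_cap above 2 N and contact force between end_cap and holder above 3 N); the arm keeps its last pose, push and grip.
It fails at once if a bystander (used roll, card pack or stapler) is moved by more than 25 mm (distance of any of used_roll, card_pack, stapler from where it was at the start of the episode above 0.025 m).
It fails at once if the holder is tipped over (angle between holder's own z axis and vertical above 0.5 rad).
It also fails if it takes over 64 s, if anything falls off the work surface, if the arm or the gripper's body presses on something with over 40 N, if the wrist force passes 120 N, or if a joint passes its speed limit or range.

## Working session

There is one attempt and no reset: what is moved stays moved. The work goes in short steps, Python scripts to look and compute and a shell command to move; the robot and the scene stay as the last step left them, time stands still between calls to the robot, and variables do not carry over. Pictures are saved under pics/ and viewed, and the job is handed in when it is done.

```bash
mkdir -p pics
cat > h.py <<'E'
import numpy as np, cv2
from scipy.spatial.transform import Rotation as R
from workcell import telemetry, imaging, ctrl, spot_in
def snap(n,f):
    d=imaging.get_image(n); cv2.imwrite('pics/'+f,d['image'][:,:,::-1]); return d
def ray(d,u,v):
    K=np.array(d['mtx']);V=np.array(d['view'])
    p=np.linalg.inv(K)@[u,v,1]; c=np.array([p[0],-p[1],-p[2]])
    Rm=V[:3,:3]; o=-Rm.T@V[:3,3]; r=Rm.T@c; return o,r/np.linalg.norm(r)
def atz(d,u,v,z):
    o,r=ray(d,u,v); return o+r*(z-o[2])/r[2]
def proj(d,P):
    K=np.array(d['mtx']);V=np.array(d['view'])
    c=V[:3,:3]@np.array(P)+V[:3,3]; p=K@[c[0],-c[1],-c[2]]; return p[:2]/p[2]
def tri(*L):
    A=np.zeros((3,3));b=np.zeros(3)
    for o,r in L:
        M=np.eye(3)-np.outer(r,r);A+=M;b+=M@o
    x=np.linalg.solve(A,b); return x,[np.linalg.norm((np.eye(3)-np.outer(r,r))@(x-o)) for o,r in L]
def local(P):
    "world point -> shift in tool frame, cm, for TCP to be there"
    s=telemetry.get_obs(); return R.from_rotvec(s['tcp_rot']).inv().apply(np.array(P)-s['position'])*100
E
python3 - <<'E'
from h import *
np.set_printoptions(precision=3,suppress=True)
s=telemetry.get_obs()
print({k:np.round(v,3) for k,v in s.items()}); print(R.from_rotvec(s['tcp_rot']).as_matrix())
for c in ['scene','side','wrist']:
    d=snap(c,c+'0.png'); print(c,d.keys(),-np.array(d['view'])[:3,:3].T@np.array(d['view'])[:3,3])
    for l in ['holder','full_roll','end_cap','used_roll','card_pack','stapler']:
        for r in spot_in(c,l): print(c,l,round(r['conf'],2),np.round(r['box'],1))
E
```

```text
{'time_s': np.float64(0.0), 'joint_pos': array([-1.387,  0.264, -0.049,  1.259,  0.   ,  1.416]), 'joint_vel': array([-0.001, -0.   ,  0.002,  0.   ,  0.   ,  0.   ]), 'joint_torque': array([ -0.004, -63.763,  38.456,   0.014,  -0.   ,  -0.   ]), 'position': array([ 0.174, -0.495,  0.303]), 'tcp_rot': array([ 0.957,  1.351, -0.956]), 'wrist_force': array([-0.083,  0.632,  0.384]), 'moment': array([-0.013, -0.048, -0.02 ]), 'gripper_width': np.float64(0.085)}
[[-0.     0.943  0.332]
 [ 0.001  0.332 -0.943]
 [-1.     0.    -0.001]]
scene dict_keys(['image', 'mtx', 'view']) [1.029 0.525 0.855]
scene holder 0.89 [209.7 174.4  31.3  36.1]
scene full_roll 0.96 [319.3 265.9  35.   40.3]
scene end_cap 0.85 [459.1 322.2  52.5  42.6]
scene end_cap 0.73 [404.  359.6  41.8  35.7]
scene used_roll 0.85 [263.8 332.9  31.3  35. ]
scene card_pack 0.6 [343.4 172.2  43.1  33.3]
scene stapler 0.65 [167.  219.3  70.4  54. ]
side dict_keys(['image', 'mtx', 'view']) [0.407 0.755 0.541]
side holder 0.64 [319.5 189.3  26.3  31.5]
side full_roll 0.74 [290.3 271.4  35.8  41.9]
side full_roll 0.46 [258.1 375.6  43.3  33.9]
side end_cap 0.61 [256.4 376.1  44.4  40.1]
side used_roll 0.75 [200.3 277.8  24.7  36.1]
side card_pack 0.96 [414.1 239.2  45.1  35. ]
side stapler 0.61 [257.9 195.8  59.9  22. ]
wrist dict_keys(['image', 'mtx', 'view']) [ 0.238 -0.471  0.374]
```

View pics/scene0.png

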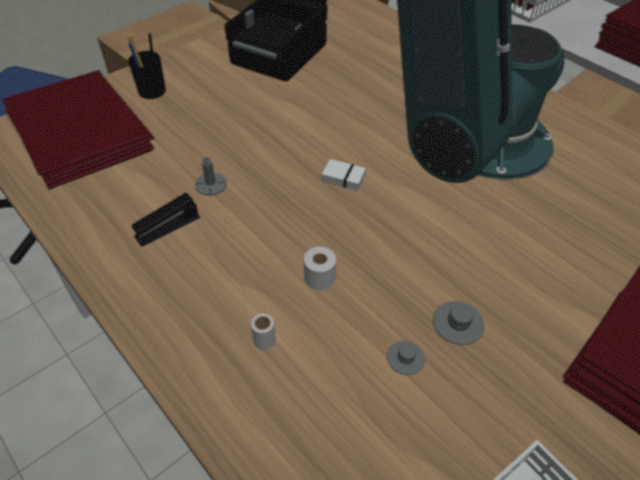

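View pics/side0.png

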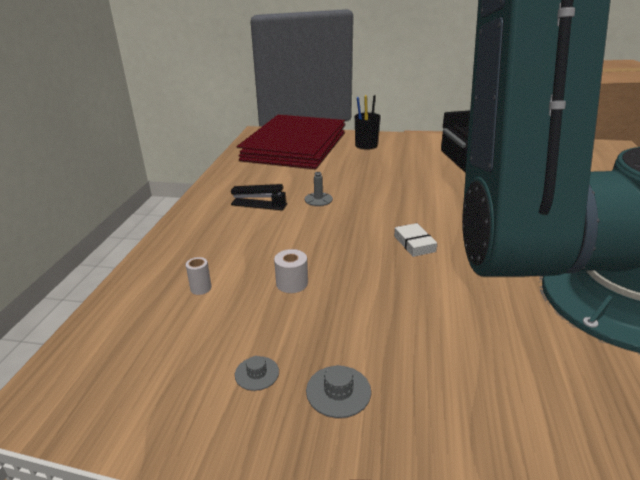

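View pics/wrist0.png

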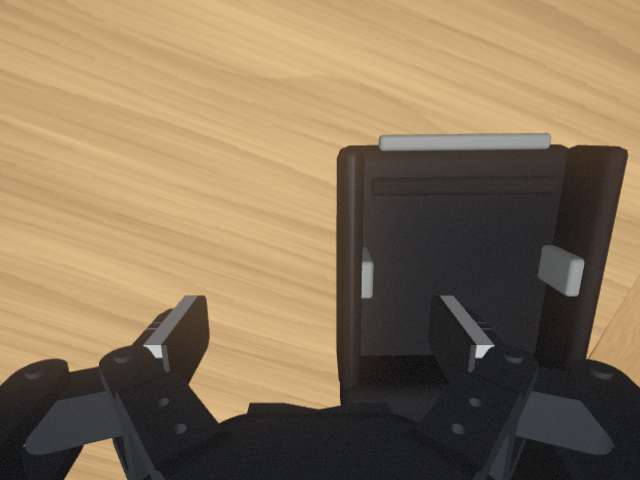

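Scene: two cap candidates, a large one at (459,322) and a small one at (405,357). Full roll at (320,268), used roll at (263,331), holder at (209,175), stapler (167,220), cards (343,174). Next I'll measure sizes and check with crops.

Run:
```python
from h import *
np.set_printoptions(precision=4,suppress=True)
a=cv2.imread('pics/scene0.png');b=cv2.imread('pics/side0.png')
def cr(im,x,y,s=80): return cv2.resize(im[y-s//2:y+s//2,x-s//2:x+s//2],(260,260),interpolation=cv2.INTER_CUBIC)
o=np.vstack([np.hstack([cr(a,459,322),cr(a,405,357),cr(a,209,175)]),np.hstack([cr(b,338,388),cr(b,257,373),cr(b,319,189)])])
cv2.imwrite('pics/crops.png',o)
S=imaging.get_image('scene');D=imaging.get_image('side')
print(S['mtx'],D['mtx'])
# grey disc segmentation -> diameter on z=0.004
for n,d,pts in [('scene',S,[(459,322),(405,357)]),('side',D,[(338,388),(257,373)])]:
    im=d['image']; hsv=cv2.cvtColor(im,cv2.COLOR_RGB2HSV); m=(hsv[...,1]<60).astype(np.uint8)
    nl,lab,st,ce=cv2.connectedComponentsWithStats(m)
    for (x,y) in pts:
        l=lab[y,x]; c,_=cv2.findContours((lab==l).astype(np.uint8),0,1)
        c=max(c,key=cv2.contourArea)[:,0]
        W=np.array([atz(d,u,v,0.003)[:2] for u,v in c]); (cx,cy),r=cv2.minEnclosingCircle(W.astype(np.float32))
        print(n,(x,y),l,st[l],'centre',cx,cy,'diam',2*r, W.max(0)-W.min(0))
```

```text
[[560.9239   0.     321.8047]
 [  0.     560.9239 239.4388]
 [  0.       0.       1.    ]] [[485.308    0.     315.2976]
 [  0.     485.308  236.1077]
 [  0.       0.       1.    ]]
scene (459, 322) 368 [ 433  301   52   44 1776] centre 0.4718720316886902 0.28366419672966003 diam 0.09358149021863937 [0.0927 0.0911]
scene (405, 357) 370 [ 387  340   38   35 1041] centre 0.5962291955947876 0.2690211832523346 diam 0.06667299568653107 [0.0651 0.0653]
side (338, 388) 136 [ 306  365   65   53 2657] centre 0.4716552793979645 0.28330105543136597 diam 0.0940360352396965 [0.0904 0.0931]
side (257, 373) 135 [ 235  356   44   35 1180] centre 0.5950987339019775 0.26981988549232483 diam 0.06789957731962204 [0.0642 0.0658]
```

View pics/crops.png

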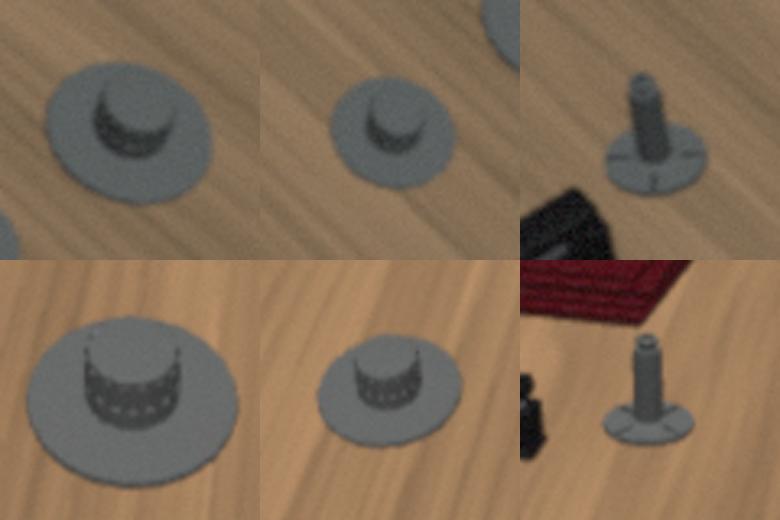

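Crops: left column is the large cap (94 mm), middle is the 66 mm cap — the one meant — at about (0.596, 0.269). Right column shows the holder, with the stapler close by. Now fitting the silhouettes of the roll and holder in both views.

```bash
cat > fit.py <<'E'
from h import *
from scipy.optimize import least_squares
t=np.linspace(0,2*np.pi,90)
def rings(x,y,L): # list (r,z)
    return np.vstack([np.c_[x+r*np.cos(t),y+r*np.sin(t),0*t+z] for r,z in L])
def box(d,P):
    q=np.array([proj(d,p) for p in P]); return np.r_[q.min(0),q.max(0)]
def comp(d,x,y,smax=60,vmin=0):
    im=d['image'];hsv=cv2.cvtColor(im,cv2.COLOR_RGB2HSV);m=((hsv[...,1]<smax)&(hsv[...,2]>vmin)).astype(np.uint8)
    m=cv2.morphologyEx(m,cv2.MORPH_CLOSE,np.ones((3,3)))
    nl,lab,st,_=cv2.connectedComponentsWithStats(m);l=lab[y,x];s=st[l]
    return np.array([s[0]-.5+.5-.5,s[1]-.5,s[0]+s[2]-.5,s[1]+s[3]-.5])
E
python3 - <<'E'
from fit import *
np.set_printoptions(precision=4,suppress=True)
S=imaging.get_image('scene');D=imaging.get_image('side')
def go(n,ps,pd,mk,x0):
    bs=comp(S,*ps);bd=comp(D,*pd)
    f=lambda p:np.r_[box(S,mk(p))-bs,box(D,mk(p))-bd]
    r=least_squares(f,x0); print(n,bs,bd,r.x,r.fun)
go('roll',(310,270),(290,275),lambda p:rings(p[0],p[1],[(.03,0),(.03,p[2])]),[.5,.1,.06])
go('used',(263,338),(199,282),lambda p:rings(p[0],p[1],[(.0195,0),(.0195,p[2])]),[.6,.1,.06])
go('cap',(405,357),(257,373),lambda p:rings(p[0],p[1],[(.033,0),(.033,.004),(.0145,p[2])]),[.6,.27,.02])
go('big',(459,322),(338,388),lambda p:rings(p[0],p[1],[(.047,0),(.047,.004),(.02,p[2])]),[.5,.27,.02])
go('holder',(209,180),(319,195),lambda p:rings(p[0],p[1],[(.035,0),(.035,.005),(.007,p[2])]),[.5,-.2,.07])
go('cards',(330,170),(410,235),lambda p:rings(p[0],p[1],[(.035,0),(.035,p[2])]),[.3,0,.02])
for n,d,u,v in [('stap s',S,167,225),('stap d',D,258,200)]: print(n,atz(d,u,v,.02))
E
```

```text
roll [302.5 245.5 336.5 289.5] [273.5 248.5 307.5 292.5] [0.5932 0.0426 0.0576] [ 0.4365  0.0841 -0.8152  0.3688  0.2316 -0.1205  0.2666  0.2796]
used [249.5 312.5 275.5 350.5] [184.5 256.5 210.5 294.5] [0.7579 0.0842 0.058 ] [ 0.3235  0.3535 -0.4688  0.1936  0.0578 -0.3022  0.4202  0.0802]
cap [386.5 339.5 424.5 374.5] [234.5 355.5 278.5 390.5] [0.5952 0.269  0.02  ] [-0.3931 -0.0968  0.6242  0.4862 -0.461  -0.6194  0.6153  0.0259]
big [432.5 300.5 484.5 344.5] [305.5 364.5 370.5 417.5] [0.472  0.2825 0.02  ] [-1.0895 -1.0095  0.2495  0.7493 -0.767  -0.4491  1.0361  0.9252]
holder [194.5 156.5 226.5 194.5] [304.5 171.5 331.5 205.5] [ 0.6041 -0.3076  0.0722] [-0.5426  0.1448 -0.0923  0.5277 -0.1487 -0.1374  1.0972  0.3908]
cards [320.5 158.5 365.5 190.5] [393.5 222.5 436.5 256.5] [ 0.3715 -0.125   0.035 ] [ 7.847  -1.0141 -4.7409  0.2681  2.5332 -0.0686 -4.6478 -2.1092]
stap s [ 0.7476 -0.2447  0.02  ]
stap d [ 0.7402 -0.2449  0.02  ]
```

Measured: roll (0.593,0.043) height 58 mm, target cap (0.595,0.269), holder (0.604,-0.308). I'll move to a spot where the wrist camera sees the holder, on the way to the roll.

```bash
python3 -m pendant '[{"xyz":[0,5.5,-2],"angular":[0,0,0],"grip":1},{"xyz":[0,11,-4],"angular":[0,0,0],"grip":1},{"xyz":[0,16.5,-6],"angular":[0,0,0],"grip":1},{"xyz":[0,22,-8],"angular":[0,0,0],"grip":1},{"xyz":[0,27,-10],"angular":[0,0,0],"grip":1}]'
python3 - <<'E'
from h import *
np.set_printoptions(precision=3,suppress=True)
s=telemetry.get_obs(); print(s['time_s'],s['position'],s['joint_pos'],R.from_rotvec(s['tcp_rot']).as_matrix())
d=snap('wrist','w1.png'); print(np.array(d['view']),d['mtx'],proj(d,[.604,-.308,0]),proj(d,[.604,-.308,.074]))
for c in ['holder','stapler']: print(c,[(r['conf'],r['box']) for r in spot_in('wrist',c)])
E
```

```text
time_s: 1.88
position: [0.3972, -0.3097, 0.304]
tcp_rot: [0.956, 1.35, -0.956]
wrist_force: [-0.1, -0.7, 0.3]
gripper_width: 0.0857
1.875 [ 0.397 -0.31   0.304] [-0.824  0.226 -0.099  1.245  0.     1.979] [[ 0.     0.943  0.333]
 [-0.     0.333 -0.943]
 [-1.     0.     0.   ]]
[[ 0.332 -0.943  0.001 -0.423]
 [ 0.909  0.319 -0.267 -0.228]
 [ 0.251  0.089  0.964 -0.451]
 [ 0.     0.     0.     1.   ]] [[369.874   0.    318.369]
 [  0.    369.874 237.722]
 [  0.      0.      1.   ]] [395.294 -14.547] [416.875 -56.398]
holder []
stapler []
```

View pics/w1.png

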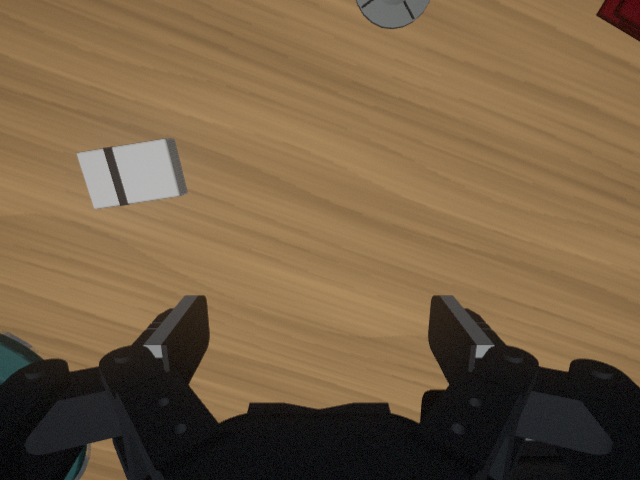

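The wrist view shows the foot disc at the top edge (392,5) and cards at (130,172). Moving on a bit for a good view.

```bash
python3 -m pendant '[{"xyz":[0,4,0],"angular":[0,0,0],"grip":1},{"xyz":[0,8,0],"angular":[0,0,0],"grip":1},{"xyz":[0,12,0],"angular":[0,0,0],"grip":1},{"xyz":[0,12,0],"angular":[0,0,0],"grip":1},{"xyz":[0,12,0],"angular":[0,0,0],"grip":1}]'
python3 - <<'E'
from fit import *
np.set_printoptions(precision=4,suppress=True)
d=snap('wrist','w2.png'); print(proj(d,[.604,-.308,0]),proj(d,[.604,-.308,.074]))
for c in ['holder','stapler','stud_top']: print(c,[(round(r['conf'],2),np.round(r['box'],1)) for r in spot_in('wrist',c)])
S=imaging.get_image('scene');
np.save('w2.npy',d,allow_pickle=True)
print(telemetry.get_obs()['time_s'])
E
```

```text
time_s: 2.65
position: [0.5095, -0.27, 0.3038]
tcp_rot: [0.954, 1.352, -0.954]
wrist_force: [-0.7, 0.0, -0.6]
gripper_width: 0.0851
[389.1506 126.2471] [406.7746 124.0574]
holder [(0.9, array([386.4, 124.8,  68.5,  76.9]))]
stapler [(0.7, array([369.9,  16.7,  46.7,  32.9]))]
stud_top [(0.6, array([386.4, 123.8,  76.9,  79.9]))]
2.9
```

View pics/w2.png

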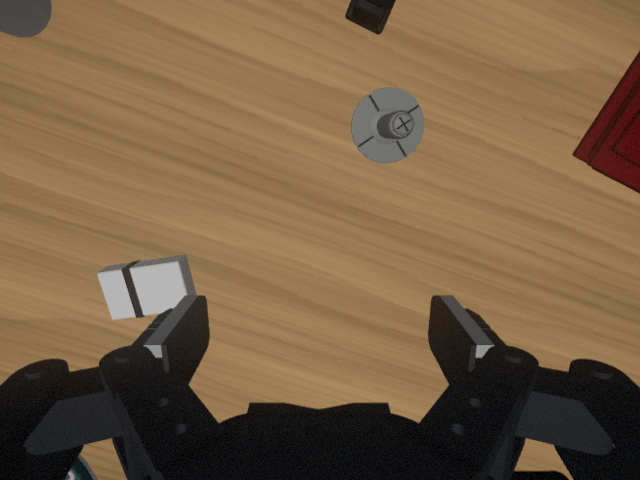

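Run:
```python
from fit import *
np.set_printoptions(precision=4,suppress=True)
d=np.load('w2.npy',allow_pickle=True).item()
print(comp(d,370,125))
im=d['image'][60:180,320:460,::-1]; cv2.imwrite('pics/w2c.png',cv2.resize(im,None,fx=5,fy=5,interpolation=cv2.INTER_CUBIC))
for p in [(388,125),(387.5,125.2)]: print(atz(d,*p,.005))
for p in [(402,124)]: print(atz(d,*p,.0737))
print(proj(d,[.602,-.306,.005]),proj(d,[.602,-.306,.0737]))
```

```text
[351.5  86.5 423.5 162.5]
[ 0.6043 -0.3057  0.005 ]
[ 0.6039 -0.3053  0.005 ]
[ 0.6028 -0.3046  0.0737]
[387.3803 127.4552] [403.2993 125.7048]
```

View pics/w2c.png

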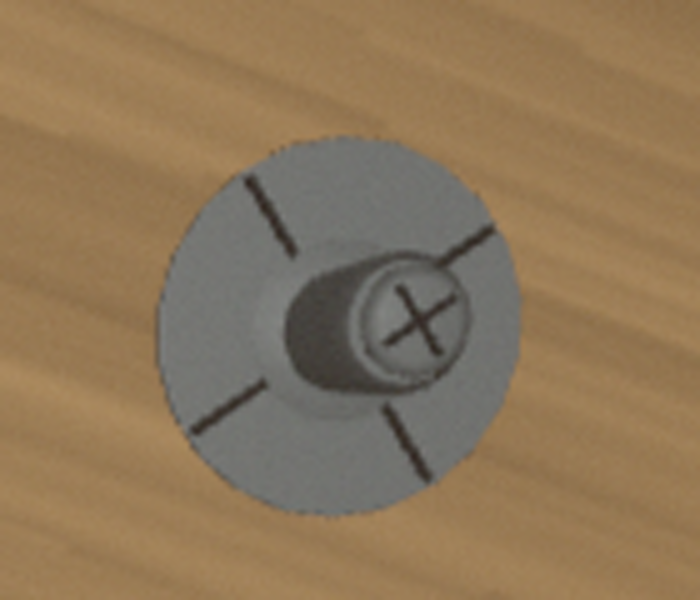

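Holder disc centre is at (387.5,124.8), stud cross at (404,124), giving the holder at about (0.604,-0.306), upright. Now over to the roll.

```bash
python3 -m pendant '[{"xyz":[0,2.3,-5.5],"angular":[0,0,0],"grip":1},{"xyz":[0,4.6,-11],"angular":[0,0,0],"grip":1},{"xyz":[0,7,-16.5],"angular":[0,0,0],"grip":1},{"xyz":[0,9.3,-22],"angular":[0,0,0],"grip":1},{"xyz":[0,11.6,-27.5],"angular":[0,0,0],"grip":1}]'
python3 -m pendant '[{"xyz":[0,0.3,-2],"angular":[0,0,0],"grip":1},{"xyz":[0,0.6,-4],"angular":[0,0,0],"grip":1},{"xyz":[0,0.6,-4],"angular":[0,0,0],"grip":1},{"xyz":[0,0.6,-4],"angular":[0,0,0],"grip":1},{"xyz":[0,0.6,-4],"angular":[0,0,0],"grip":1}]'
python3 - <<'E'
from fit import *
np.set_printoptions(precision=4,suppress=True)
d=snap('wrist','w3.png'); np.save('w3.npy',d,allow_pickle=True)
for c in ['full_roll','used_roll']: print(c,[(round(r['conf'],2),np.round(r['box'],1)) for r in spot_in('wrist',c)])
print(proj(d,[.593,.0425,.058]),proj(d,[.593,.0425,0]),telemetry.get_obs()['joint_pos'])
E
```

```text
time_s: 3.52
position: [0.5264, 0.0298, 0.3044]
tcp_rot: [0.955, 1.35, -0.954]
wrist_force: [0.4, 0.0, 0.2]
gripper_width: 0.0855
time_s: 4.15
position: [0.5189, 0.0687, 0.3044]
tcp_rot: [0.955, 1.35, -0.955]
wrist_force: [0.2, 0.2, -0.4]
gripper_width: 0.0855
full_roll [(0.96, array([374.2, 142.9,  75.5,  74.9]))]
used_roll []
[378.9071 144.0148] [369.5134 142.7107] [-0.0235  0.2596 -0.0519  1.2584 -0.0003  2.7779]
```

View pics/w3.png

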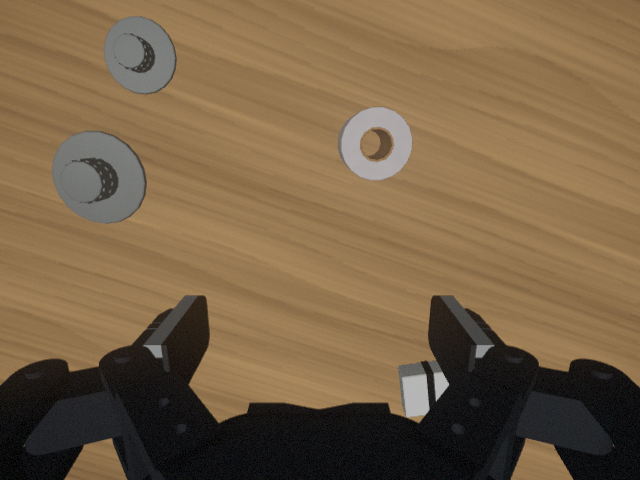

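The roll's top is centred at about (376,143), the large cap at (98,177), the 66 mm cap at (140,55), cards at (425,390).

Run:
```python
from fit import *
np.set_printoptions(precision=4,suppress=True)
d=np.load('w3.npy',allow_pickle=True).item(); w2=np.load('w2.npy',allow_pickle=True).item()
b=comp(d,350,143,60,110); print(b)
f=lambda p:box(d,rings(p[0],p[1],[(.03,0),(.03,.058)]))-b
r=least_squares(f,[.59,.04]);print('roll',r.x,r.fun)
bh=comp(w2,370,125)
f=lambda p:box(w2,rings(p[0],p[1],[(.035,0),(.035,.005)]))-bh
r2=least_squares(f,[.6,-.3]);print('holder',r2.x,r2.fun, atz(w2,404,124,.0737))
bc=comp(d,165,70); print(bc)
f=lambda p:box(d,rings(p[0],p[1],[(.033,0),(.033,.004)]))-bc
r3=least_squares(f,[.6,.27]);print('cap',r3.x,r3.fun)
print(local([.593,.0425,.3]),local([r.x[0],r.x[1],.3]))
```

```text
[337.5 106.5 411.5 179.5]
roll [0.5922 0.0447] [-0.9283 -0.7252  0.7839  0.8485]
holder [ 0.6037 -0.3056] [-0.9296 -0.2759  0.9149  0.3562] [ 0.6033 -0.306   0.0737]
[103.5  15.5 175.5  93.5]
cap [0.5948 0.2704] [-1.2063 -0.6936  1.2288  0.8414]
[0.4437 6.1094 4.9713] [0.4436 6.1082 4.7381]
```

```bash
python3 -m pendant '[{"xyz":[2,3,2.4],"angular":[0,0,0],"grip":1},{"xyz":[5,6.1,4.85],"angular":[0,0,0],"grip":1},{"xyz":[9,6.1,4.85],"angular":[0,0,0],"grip":1},{"xyz":[12,6.1,4.85],"angular":[0,0,0],"grip":1},{"xyz":[13,6.1,4.85],"angular":[0,0,0],"grip":1}]' 30
python3 - <<'E'
from fit import *
np.set_printoptions(precision=4,suppress=True)
d=snap('wrist','w4.png'); print(local([.593,.0425,.092]),local([.5922,.0447,.092]))
E
```

```text
time_s: 4.92
position: [0.592, 0.0433, 0.1729]
tcp_rot: [0.955, 1.352, -0.956]
wrist_force: [-0.4, 0.1, 0.6]
gripper_width: 0.0855
[8.0806 0.066  0.116 ] [ 8.0807  0.0639 -0.1181]
```

View pics/w4.png

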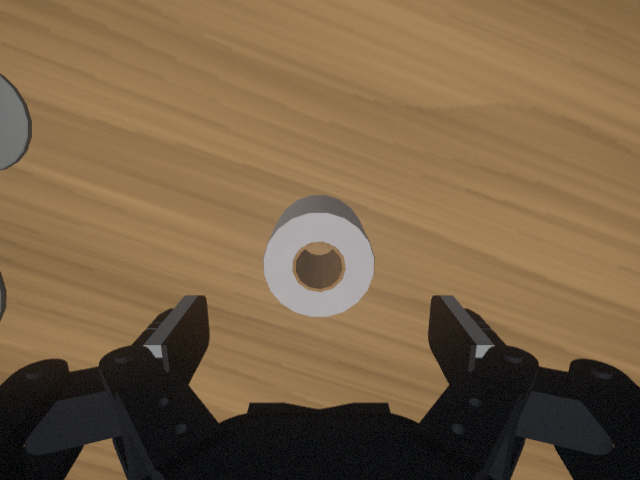

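The roll's top is at (319,265), midway between the fingers (208 and 430). Descend and grip.

```bash
python3 -m pendant '[{"xyz":[3,0,0],"angular":[0,0,0],"grip":1},{"xyz":[6,0.05,0],"angular":[0,0,0],"grip":1},{"xyz":[8.1,0.06,0],"angular":[0,0,0],"grip":1},{"xyz":[8.1,0.06,0],"angular":[0,0,0],"grip":1},{"xyz":[8.1,0.06,0],"angular":[0,0,0],"grip":0.4}]' 30
python3 -m pendant '[{"xyz":[0,0,0],"angular":[0,0,0],"grip":0.4},{"xyz":[0,0,0],"angular":[0,0,0],"grip":0.4},{"xyz":[0,0,0],"angular":[0,0,0],"grip":0.4},{"xyz":[0,0,0],"angular":[0,0,0],"grip":0.4},{"xyz":[0,0,0],"angular":[0,0,0],"grip":0.4}]' 30
python3 - <<'E'
from fit import *
np.set_printoptions(precision=4,suppress=True)
d=snap('wrist','w5.png'); S=imaging.get_image('scene');D=imaging.get_image('side')
cv2.imwrite('pics/sd5.png',np.hstack([cv2.resize(S['image'][210:330,260:380,::-1],(390,390)),cv2.resize(D['image'][210:330,230:350,::-1],(390,390))]))
E
```

```text
time_s: 5.6
position: [0.5934, 0.0435, 0.0934]
tcp_rot: [0.955, 1.35, -0.955]
wrist_force: [0.1, -1.1, 0.7]
gripper_width: 0.0698
time_s: 6.22
position: [0.5938, 0.0435, 0.0942]
tcp_rot: [0.956, 1.349, -0.954]
wrist_force: [-1.3, -0.8, 8.4]
gripper_width: 0.0594
```

View pics/w5.png

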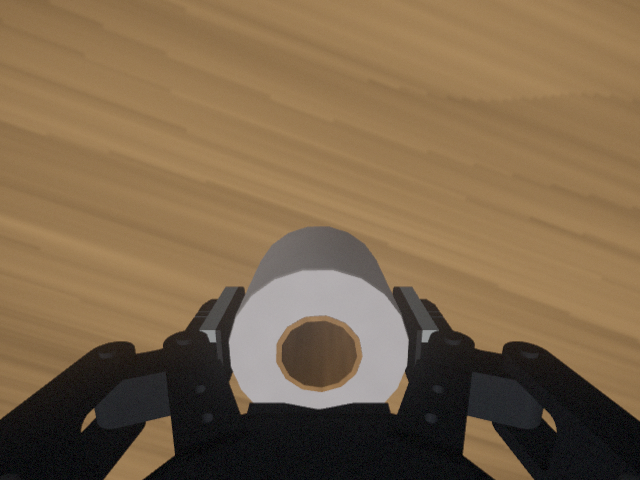

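View pics/sd5.png

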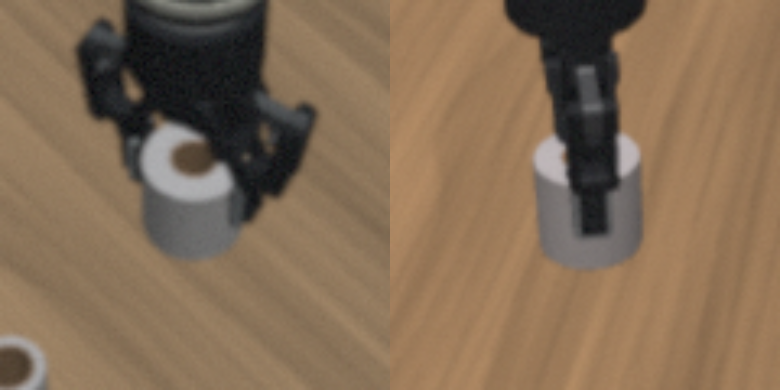

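Roll gripped (width 59.4 mm), hole at (319,353). Lift and carry towards the holder.

```bash
python3 - <<'E'
from fit import *
np.set_printoptions(precision=4,suppress=True)
d=imaging.get_image('wrist'); P=atz(d,319,353,.058); print(P, local(P))
E
python3 -m pendant '[{"xyz":[-3,0,0],"angular":[0,0,0],"grip":0.4},{"xyz":[-7,0,0],"angular":[0,0,0],"grip":0.4},{"xyz":[-11,0,2],"angular":[0,0,0],"grip":0.4},{"xyz":[-13,-2,7],"angular":[0,0,0],"grip":0.4},{"xyz":[-13,-4,12],"angular":[0,0,0],"grip":0.4}]' 40
python3 -m pendant '[{"xyz":[0,-1.7,5.5],"angular":[0,0,0],"grip":0.4},{"xyz":[0,-3.4,11],"angular":[0,0,0],"grip":0.4},{"xyz":[0,-5,16],"angular":[0,0,0],"grip":0.4},{"xyz":[0,-6,19],"angular":[0,0,0],"grip":0.4},{"xyz":[0,-6,19],"angular":[0,0,0],"grip":0.4}]' 40
python3 - <<'E'
from fit import *
np.set_printoptions(precision=4,suppress=True)
d=snap('wrist','w6.png');S=snap('scene','s6.png');D=snap('side','d6.png')
for n,d,u,v in [('stap s',S,167,225),('stap d',D,258,200)]: print(n,atz(d,u,v,.02))
E
```

```text
[0.5931 0.0442 0.058 ] [ 3.6229 -0.0514 -0.0956]
time_s: 7.05
position: [0.5963, -0.0842, 0.2263]
tcp_rot: [0.955, 1.346, -0.952]
wrist_force: [0.3, -0.8, -2.4]
gripper_width: 0.0589
time_s: 7.68
position: [0.603, -0.2855, 0.2261]
tcp_rot: [0.957, 1.346, -0.954]
wrist_force: [0.1, 2.3, -1.3]
gripper_width: 0.0588
stap s [ 0.7476 -0.2447  0.02  ]
stap d [ 0.7402 -0.2449  0.02  ]
```

View pics/w6.png

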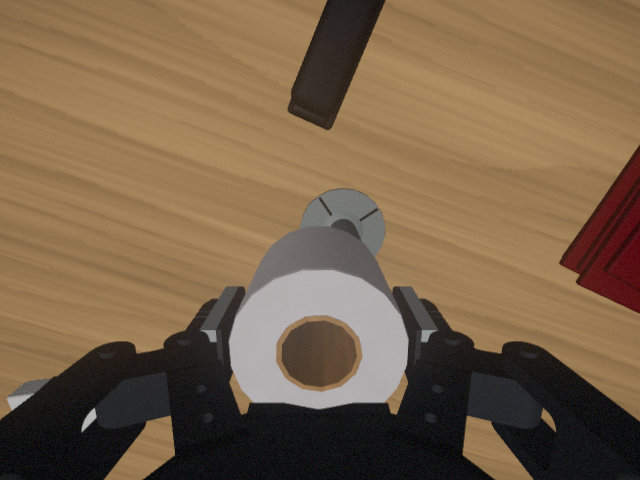

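View pics/s6.png

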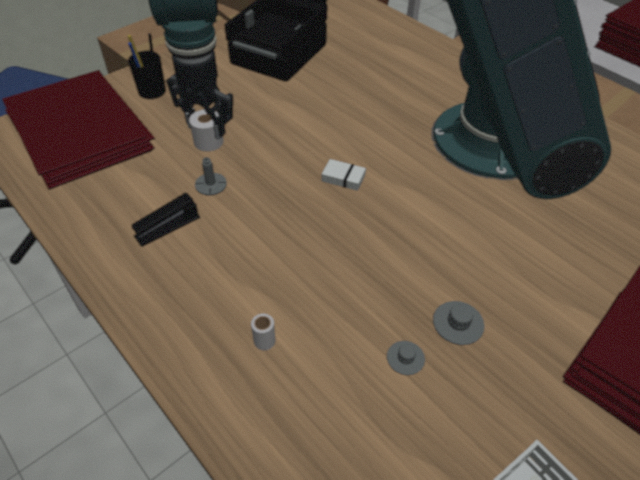

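View pics/d6.png

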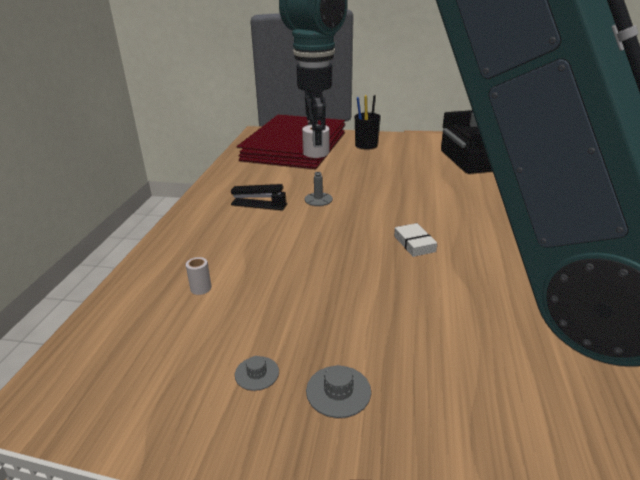

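The wrist view shows the roll still held with its hole at (319,353), no slip. Foot disc is visible behind it (343,220), and the stapler's near end at (312,112) lies ahead, clear of the jaws. Computing the alignment.

Run:
```python
from fit import *
np.set_printoptions(precision=4,suppress=True)
d=imaging.get_image('wrist')
off=np.array([0,-.05,-.10])
h=local([.6035,-.3058,.15]); print('wrist-based',h-off)
print('fixed-based', local([.6041,-.3076,.15]))
o=local([.5938,.0435,.1]); n=local([.5938+.0112,.0435-.3502,.1]); print('disp-based',n)
s=telemetry.get_obs(); M=R.from_rotvec(s['tcp_rot']).as_matrix(); print(M)
# roll offset at present from image, at present height
P=s['position']+M@np.array([.0362,0,0]); Q=atz(d,319,353,P[2]); print(local(Q))
# visible disc edge now
b=comp(d,310,215); print(b)
```

```text
wrist-based [ 7.6735 -0.7558  2.2916]
fixed-based [ 7.674  -0.8096  2.3813]
disp-based [12.6743 -0.7171  2.313 ]
[[ 0.0051  0.9421  0.3352]
 [-0.0011  0.3353 -0.9421]
 [-1.      0.0045  0.0027]]
[ 3.6195 -0.0595 -0.0792]
[ -0.5 189.5 639.5 479.5]
```

```bash
python3 -m pendant '[{"xyz":[0,-0.4,1.2],"angular":[0,0,0],"grip":0.4},{"xyz":[1,-0.75,2.31],"angular":[0,0,0],"grip":0.4},{"xyz":[3,-0.75,2.31],"angular":[0,0,0],"grip":0.4},{"xyz":[4.2,-0.75,2.31],"angular":[0,0,0],"grip":0.4},{"xyz":[4.2,-0.75,2.31],"angular":[0,0,0],"grip":0.4}]' 40
python3 - <<'E'
from fit import *
np.set_printoptions(precision=4,suppress=True)
s=telemetry.get_obs(); print(local([.6050,-.3067,.0992]), s['wrist_force'])
d=snap('wrist','w7.png');S=imaging.get_image('scene');D=imaging.get_image('side')
cv2.imwrite('pics/sd7.png',np.hstack([cv2.resize(S['image'][100:220,150:270,::-1],(390,390),interpolation=2),cv2.resize(D['image'][110:230,260:380,::-1],(390,390),interpolation=2)]))
E
```

```text
time_s: 8.5
position: [0.6038, -0.3066, 0.1836]
tcp_rot: [0.955, 1.349, -0.952]
wrist_force: [-0.7, 0.5, -0.2]
gripper_width: 0.0591
[8.4428 0.0787 0.0372] [-0.6644  0.5179 -0.2306]
```

View pics/sd7.png

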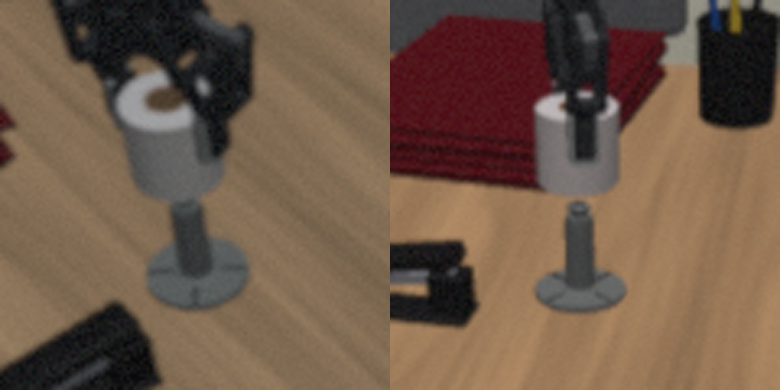

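View pics/w7.png

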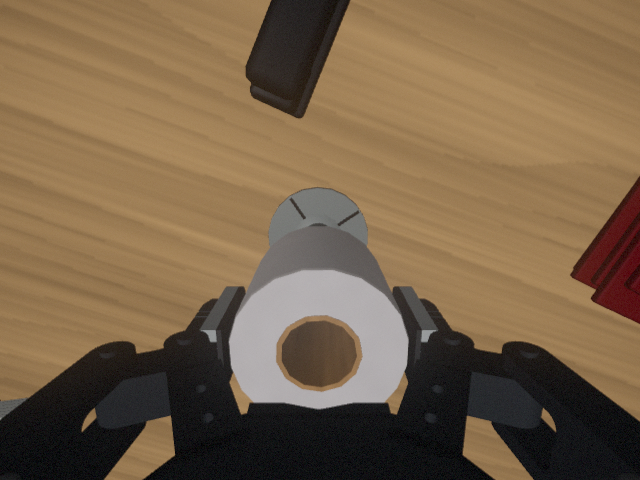

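Roll and holder line up: in the wrist view both at column 319, in the side crop 577 vs 578. Descending in stages.

```bash
python3 -m pendant '[{"xyz":[0.8,0.05,0.02],"angular":[0,0,0],"grip":0.4},{"xyz":[1.6,0.06,0.03],"angular":[0,0,0],"grip":0.4},{"xyz":[2.4,0.07,0.03],"angular":[0,0,0],"grip":0.4},{"xyz":[3,0.07,0.03],"angular":[0,0,0],"grip":0.4},{"xyz":[3,0.07,0.03],"angular":[0,0,0],"grip":0.4}]' 40
python3 - <<'E'
from fit import *
np.set_printoptions(precision=4,suppress=True)
s=telemetry.get_obs(); print(local([.6050,-.3067,.0992]), s['wrist_force'],s['moment'],R.from_rotvec(s['tcp_rot']).as_matrix()[:,0])
S=imaging.get_image('scene');D=imaging.get_image('side')
cv2.imwrite('pics/sd8.png',np.hstack([cv2.resize(S['image'][100:220,150:270,::-1],(390,390),interpolation=2),cv2.resize(D['image'][110:230,260:380,::-1],(390,390),interpolation=2)]))
E
```

```text
time_s: 9.28
position: [0.6052, -0.3068, 0.1547]
tcp_rot: [0.955, 1.347, -0.951]
wrist_force: [0.2, -0.9, -0.9]
gripper_width: 0.0592
[ 5.5532 -0.0385 -0.0282] [ 0.2335 -0.9243 -0.8966] [ 0.0315 -0.0306 -0.0097] [ 0.005 -0.001 -1.   ]
```

View pics/sd8.png

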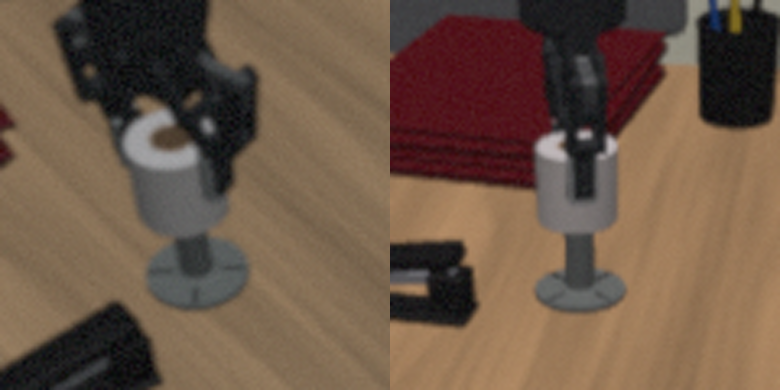

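The roll is over the spindle with no side force. Continue down.

```bash
python3 -m pendant '[{"xyz":[1.2,0,0],"angular":[0,0,0],"grip":0.4},{"xyz":[2.4,-0.02,-0.01],"angular":[0,0,0],"grip":0.4},{"xyz":[3.6,-0.03,-0.02],"angular":[0,0,0],"grip":0.4},{"xyz":[4.8,-0.04,-0.02],"angular":[0,0,0],"grip":0.4},{"xyz":[5.2,-0.04,-0.02],"angular":[0,0,0],"grip":0.4}]' 40
python3 -m pendant '[{"xyz":[0.2,0,0],"angular":[0,0,0],"grip":0.4},{"xyz":[0.35,0,0],"angular":[0,0,0],"grip":0.4},{"xyz":[0.35,0,0],"angular":[0,0,0],"grip":0.4},{"xyz":[0.35,0,0],"angular":[0,0,0],"grip":0.4},{"xyz":[0.35,0,0],"angular":[0,0,0],"grip":0.4}]' 40
```

```text
time_s: 10.0
position: [0.605, -0.3068, 0.1023]
tcp_rot: [0.955, 1.347, -0.951]
wrist_force: [-0.3, -0.1, -1.6]
gripper_width: 0.0589
time_s: 10.62
position: [0.6051, -0.3068, 0.0994]
tcp_rot: [0.955, 1.347, -0.951]
wrist_force: [-2.8, 1.5, 7.1]
gripper_width: 0.0592
```

Contact at the expected height (7 N). Release and rise.

```bash
python3 -m pendant '[{"xyz":[0,0,0],"angular":[0,0,0],"grip":0.8},{"xyz":[0,0,0],"angular":[0,0,0],"grip":1},{"xyz":[0,0,0],"angular":[0,0,0],"grip":1},{"xyz":[0,0,0],"angular":[0,0,0],"grip":1},{"xyz":[-0.5,0,0],"angular":[0,0,0],"grip":1}]' 40
python3 -m pendant '[{"xyz":[-3,0,0],"angular":[0,0,0],"grip":1},{"xyz":[-8,0,0],"angular":[0,0,0],"grip":1},{"xyz":[-13,0,0],"angular":[0,0,0],"grip":1},{"xyz":[-18,-2,0],"angular":[0,0,0],"grip":1},{"xyz":[-20,-4,0],"angular":[0,0,0],"grip":1}]' 40
python3 - <<'E'
from fit import *
np.set_printoptions(precision=4,suppress=True)
d=snap('wrist','w9.png');np.save('w9.npy',d,allow_pickle=True);S=imaging.get_image('scene');D=imaging.get_image('side')
cv2.imwrite('pics/sd9.png',np.hstack([cv2.resize(S['image'][100:220,150:270,::-1],(390,390),interpolation=2),cv2.resize(D['image'][110:230,260:380,::-1],(390,390),interpolation=2)]))
print(telemetry.get_obs()['joint_pos'])
E
```

```text
time_s: 11.25
position: [0.6049, -0.3067, 0.1042]
tcp_rot: [0.955, 1.347, -0.951]
wrist_force: [-0.4, -0.5, 0.7]
gripper_width: 0.0854
time_s: 11.88
position: [0.5662, -0.3203, 0.3072]
tcp_rot: [0.954, 1.343, -0.95]
wrist_force: [0.2, -0.3, 0.4]
gripper_width: 0.0856
[-0.6412  0.4836  0.3001  1.3818  0.0023  2.1594]
```

View pics/sd9.png

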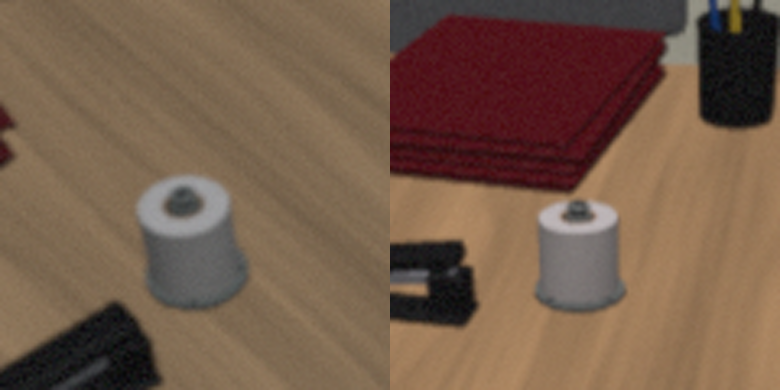

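View pics/w9.png

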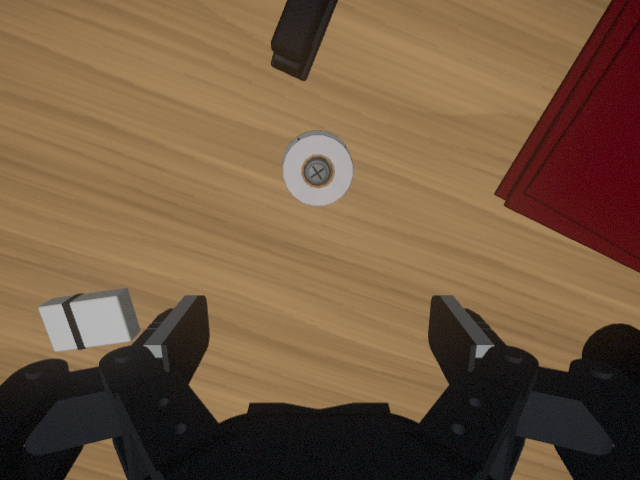

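The roll is seated; the stud cross shows at (317,172), inside the hole at (318,172). Now to the cap, turning 20° on the way to keep joint 6 in range.

```bash
python3 -m pendant '[{"xyz":[0,1.4,-5.5],"angular":[-4,0,0],"grip":1},{"xyz":[0,2.8,-11],"angular":[-8,0,0],"grip":1},{"xyz":[0,4.2,-16.5],"angular":[-12,0,0],"grip":1},{"xyz":[0,5.6,-22],"angular":[-16,0,0],"grip":1},{"xyz":[0,7,-27.5],"angular":[-20,0,0],"grip":1}]' 40
python3 - <<'E'
from fit import *
np.set_printoptions(precision=4,suppress=True)
s=telemetry.get_obs();print(local([.525,.212,.3]),s['joint_pos'],R.from_rotvec(s['tcp_rot']).as_matrix())
w9=np.load('w9.npy',allow_pickle=True).item();print(atz(w9,317,172,.0737))
E
```

```text
time_s: 12.65
position: [0.5392, -0.0357, 0.3023]
tcp_rot: [0.686, 1.456, -0.685]
wrist_force: [0.5, 0.8, 0.8]
gripper_width: 0.0855
[  0.2135  14.7172 -19.9734] [-0.217   0.288  -0.0169  1.2624  0.0001  2.2323] [[ 0.0035  0.7697  0.6384]
 [-0.0007  0.6384 -0.7697]
 [-1.      0.0022  0.0027]]
[ 0.6043 -0.3058  0.0737]
```

```bash
python3 -m pendant '[{"xyz":[0,3.6,-5],"angular":[0,0,0],"grip":1},{"xyz":[0,7.2,-10],"angular":[0,0,0],"grip":1},{"xyz":[0,11,-15],"angular":[0,0,0],"grip":1},{"xyz":[0,14.5,-19.8],"angular":[0,0,0],"grip":1},{"xyz":[0,14.5,-19.8],"angular":[0,0,0],"grip":1}]' 40
python3 - <<'E'
from fit import *
np.set_printoptions(precision=4,suppress=True)
d=snap('wrist','w10.png');np.save('w10.npy',d,allow_pickle=True)
print(telemetry.get_obs()['joint_pos'],proj(d,[.5952,.269,.003]))
for c in ['end_cap']: print(c,[(round(r['conf'],2),np.round(r['box'],1)) for r in spot_in('wrist',c)])
E
```

```text
time_s: 13.28
position: [0.5234, 0.2131, 0.3001]
tcp_rot: [0.682, 1.46, -0.682]
wrist_force: [-0.2, -0.8, 0.1]
gripper_width: 0.0855
[ 0.2395  0.3326  0.0439  1.2814 -0.0014  2.6854] [322.2785 110.3239]
end_cap [(0.61, array([321.1, 109.5,  67.7,  75.8])), (0.59, array([231.1, 198.4,  94.3,  92.6]))]
```

View pics/w10.png

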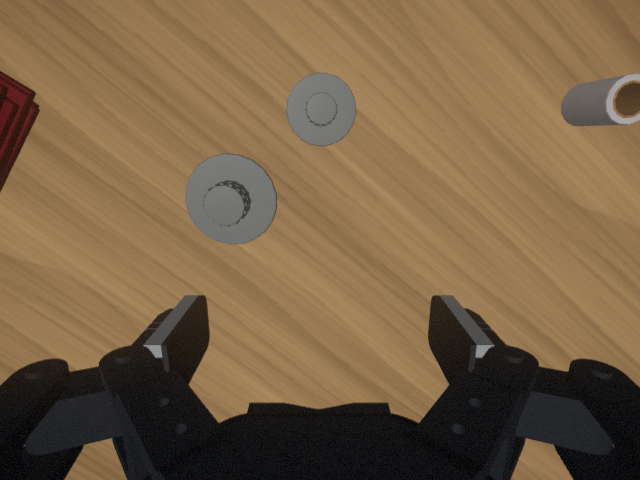

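The chosen 66 mm cap is at (321,109) with hub top (321,108); the large cap is at (231,198), used roll at (605,100).

Run:
```python
from fit import *
np.set_printoptions(precision=4,suppress=True)
d=np.load('w10.npy',allow_pickle=True).item()
b=comp(d,300,100);print(b)
f=lambda p:box(d,rings(p[0],p[1],[(.033,0),(.033,.004)]))-b
r=least_squares(f,[.6,.27]);print(r.x,r.fun,atz(d,321.3,108.3,.024))
print(local([*r.x,.080]),local(atz(d,321.3,108.3,.024)),local([.5952,.269,.08]))
```

```text
[286.5  72.5 355.5 145.5]
[0.5946 0.2701] [-0.69   -0.615   0.6902  0.7158] [0.5948 0.2701 0.024 ]
[22.0607  9.2725 -0.1503] [27.6607  9.2909 -0.1505] [22.0609  9.2502 -0.0292]
```

```bash
python3 -m pendant '[{"xyz":[2,4,0],"angular":[0,0,0],"grip":1},{"xyz":[6,8,-0.05],"angular":[0,0,0],"grip":0.8},{"xyz":[11,9.3,-0.05],"angular":[0,0,0],"grip":0.75},{"xyz":[15,9.3,-0.05],"angular":[0,0,0],"grip":0.75},{"xyz":[15,9.3,-0.05],"angular":[0,0,0],"grip":0.75}]' 40
python3 - <<'E'
from fit import *
np.set_printoptions(precision=4,suppress=True)
d=snap('wrist','w11.png'); print(local([.5946,.2701,.08]),local([.5952,.269,.08]))
E
```

```text
time_s: 14.0
position: [0.5942, 0.2678, 0.1476]
tcp_rot: [0.682, 1.463, -0.69]
wrist_force: [-0.4, -0.9, 0.7]
gripper_width: 0.0643
[ 7.011   0.09   -0.1821] [ 7.0111  0.066  -0.0591]
```

View pics/w11.png

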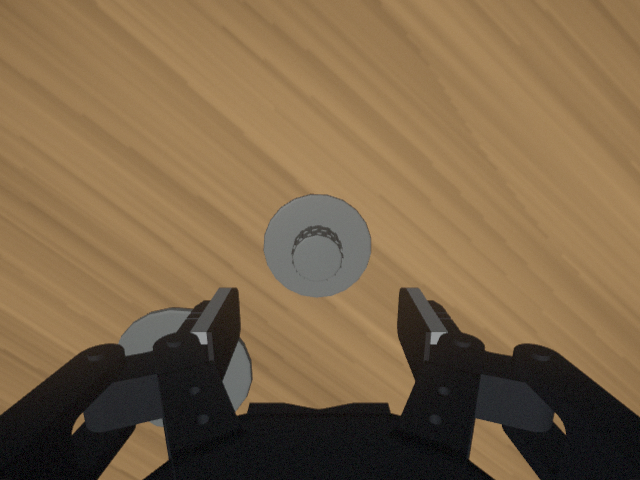

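Cap hub at (317,258), disc (318,245), centred between the fingers. Descend.

```bash
python3 -m pendant '[{"xyz":[2.5,0.05,-0.05],"angular":[0,0,0],"grip":0.75},{"xyz":[5,0.08,-0.1],"angular":[0,0,0],"grip":0.75},{"xyz":[6.6,0.08,-0.1],"angular":[0,0,0],"grip":0.75},{"xyz":[7,0.08,-0.1],"angular":[0,0,0],"grip":0.75},{"xyz":[7,0.08,-0.1],"angular":[0,0,0],"grip":0.75}]' 40
python3 - <<'E'
from fit import *
np.set_printoptions(precision=4,suppress=True)
s=telemetry.get_obs();print(R.from_rotvec(s['tcp_rot']).as_matrix())
d=snap('wrist','w12.png');S=imaging.get_image('scene');D=imaging.get_image('side')
cv2.imwrite('pics/sd12.png',np.hstack([cv2.resize(S['image'][290:390,350:450,::-1],(390,390),interpolation=2),cv2.resize(D['image'][300:420,200:320,::-1],(390,390),interpolation=2)]))
E
```

```text
time_s: 14.68
position: [0.5955, 0.2694, 0.081]
tcp_rot: [0.684, 1.459, -0.687]
wrist_force: [-0.1, 0.1, 0.2]
gripper_width: 0.064
[[-0.0003  0.7698  0.6383]
 [-0.0019  0.6383 -0.7698]
 [-1.     -0.0014  0.0013]]
```

View pics/sd12.png

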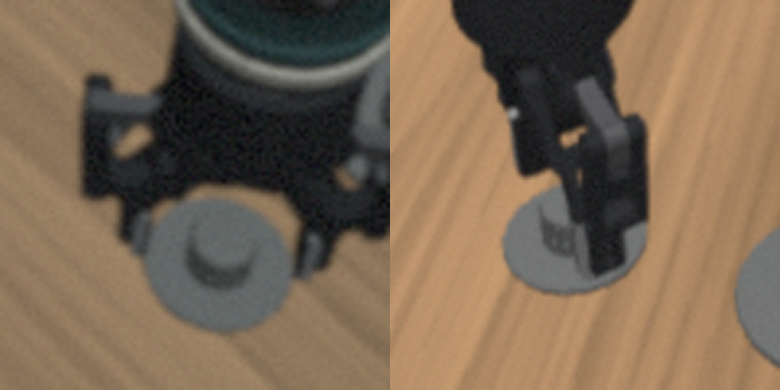

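View pics/w12.png

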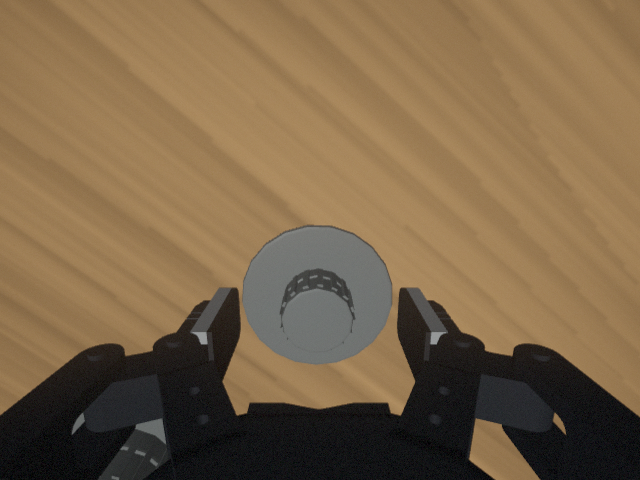

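Fingers straddle the hub (317,320), no contact force. Close.

```bash
python3 -m pendant '[{"xyz":[0,0,0],"angular":[0,0,0],"grip":0.5},{"xyz":[0,0,0],"angular":[0,0,0],"grip":0.3},{"xyz":[0,0,0],"angular":[0,0,0],"grip":0.2},{"xyz":[0,0,0],"angular":[0,0,0],"grip":0.2},{"xyz":[0,0,0],"angular":[0,0,0],"grip":0.2}]' 60
python3 -m pendant '[{"xyz":[0,0,0],"angular":[0,0,0],"grip":0.1},{"xyz":[0,0,0],"angular":[0,0,0],"grip":0.1},{"xyz":[0,0,0],"angular":[0,0,0],"grip":0.1},{"xyz":[0,0,0],"angular":[0,0,0],"grip":0.1},{"xyz":[0,0,0],"angular":[0,0,0],"grip":0.1}]' 60
python3 - <<'E'
from fit import *
np.set_printoptions(precision=4,suppress=True)
d=snap('wrist','w13.png')
E
```

```text
time_s: 15.45
position: [0.5957, 0.2696, 0.0817]
tcp_rot: [0.685, 1.458, -0.686]
wrist_force: [-1.7, -0.9, 6.9]
gripper_width: 0.026
time_s: 16.08
position: [0.5957, 0.2696, 0.0817]
tcp_rot: [0.685, 1.458, -0.686]
wrist_force: [-0.8, 0.9, 2.8]
gripper_width: 0.0256
```

View pics/w13.png

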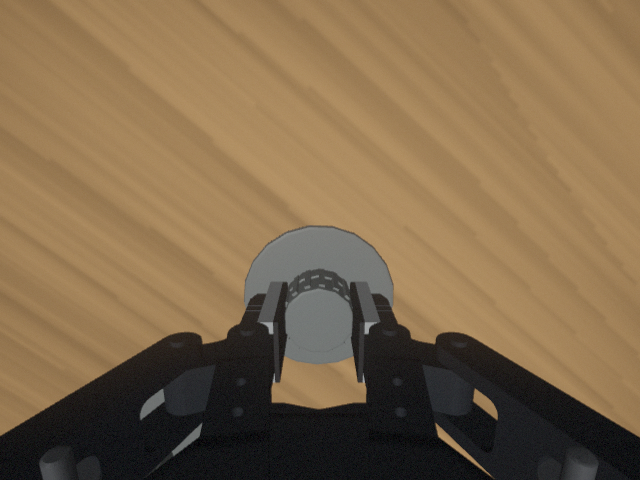

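Hub gripped at (319,318). Measure the cap's place in the tool frame and lift.

```bash
cat > cap.py <<'E'
from fit import *
def capoff(d,zc,img=None):
    """fit cap centre (world) from visible disc's upper contour, z of underside = zc"""
    im=d['image'];hsv=cv2.cvtColor(im,cv2.COLOR_RGB2HSV)
    return im,hsv
E
python3 - <<'E'
from fit import *
np.set_printoptions(precision=4,suppress=True)
d=imaging.get_image('wrist'); hsv=cv2.cvtColor(d['image'],cv2.COLOR_RGB2HSV)
print('row240..300 grey spans')
m=(hsv[...,1]<60)&(hsv[...,2]>70)
for r in [226,230,240,250,260,270,275]:
    c=np.where(m[r,200:440])[0]+200; print(r,(c.min(),c.max()) if len(c) else None)
pts=[]
for r in range(228,276,3):
    c=np.where(m[r,200:440])[0]+200
    pts+= [(c.min()-.5,r),(c.max()+.5,r)]
W=np.array([atz(d,u,v,.003)[:2] for u,v in pts])
f=lambda p:np.hypot(W[:,0]-p[0],W[:,1]-p[1])-.033
r=least_squares(f,[.595,.27]); print(r.x,np.abs(r.fun).max()); print(local([*r.x,.0]))
E
python3 -m pendant '[{"xyz":[-3,0,0],"angular":[0,0,0],"grip":0.1},{"xyz":[-7,0,0],"angular":[0,0,0],"grip":0.1},{"xyz":[-12,0,0],"angular":[0,0,0],"grip":0.1},{"xyz":[-15,0,3],"angular":[0,0,0],"grip":0.1},{"xyz":[-15,0,8],"angular":[0,0,0],"grip":0.1}]' 60
python3 - <<'E'
from fit import *
np.set_printoptions(precision=4,suppress=True)
s=telemetry.get_obs();print(local([.604,-.306,.18]),R.from_rotvec(s['tcp_rot']).as_matrix())
d=snap('wrist','w14.png')
E
```

```text
row240..300 grey spans
226 (np.int64(305), np.int64(327))
230 (np.int64(290), np.int64(343))
240 (np.int64(273), np.int64(363))
250 (np.int64(262), np.int64(374))
260 (np.int64(254), np.int64(382))
270 (np.int64(249), np.int64(387))
275 (np.int64(247), np.int64(389))
[0.5945 0.2698] 0.000509945564906758
[ 8.1642 -0.0755 -0.1049]
time_s: 16.8
position: [0.6474, 0.2087, 0.2347]
tcp_rot: [0.685, 1.456, -0.682]
wrist_force: [0.5, -0.5, -0.4]
gripper_width: 0.0257
[  5.4805 -36.3048  36.7449] [[ 0.005   0.7682  0.6402]
 [-0.0006  0.6402 -0.7682]
 [-1.      0.0034  0.0036]]
```

View pics/w14.png

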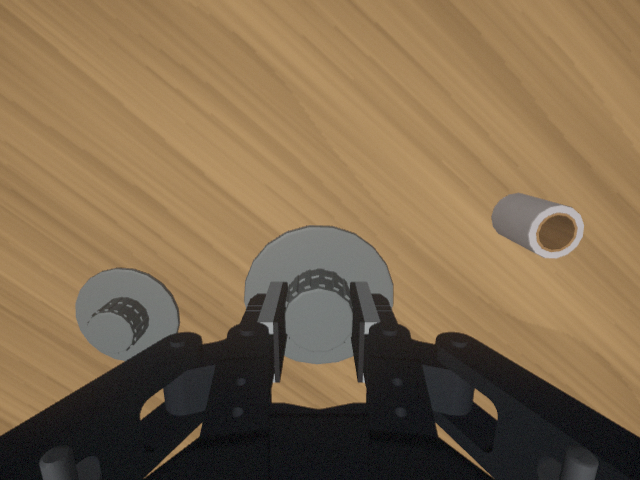

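Cap held as before (disc 245–393, hub at (319,318)); used roll (545,230) and large cap (127,313) untouched. Carry to a view point just short of the holder.

```bash
python3 -m pendant '[{"xyz":[0,-4.4,3.9],"angular":[0,0,0],"grip":0.1},{"xyz":[0,-8.8,7.8],"angular":[0,0,0],"grip":0.1},{"xyz":[0,-13.2,11.7],"angular":[0,0,0],"grip":0.1},{"xyz":[0,-17.6,15.6],"angular":[0,0,0],"grip":0.1},{"xyz":[0,-22,19.5],"angular":[0,0,0],"grip":0.1}]' 60
python3 - <<'E'
from h import *
print(local([.558,-.344,.235]))
E
```

```text
time_s: 17.48
position: [0.6047, -0.0888, 0.2331]
tcp_rot: [0.686, 1.454, -0.687]
wrist_force: [1.0, -0.7, 0.5]
gripper_width: 0.0252
[ -0.14031181 -19.85109939  16.69931139]
```

```bash
python3 -m pendant '[{"xyz":[0,-4.5,3.9],"angular":[0,0,0],"grip":0.1},{"xyz":[0,-9,7.8],"angular":[0,0,0],"grip":0.1},{"xyz":[0,-13.5,11.5],"angular":[0,0,0],"grip":0.1},{"xyz":[0,-17.5,15],"angular":[0,0,0],"grip":0.1},{"xyz":[0,-19.8,16.7],"angular":[0,0,0],"grip":0.1}]' 60
python3 - <<'E'
from fit import *
np.set_printoptions(precision=4,suppress=True)
d=snap('wrist','w15.png');np.save('w15.npy',d,allow_pickle=True)
s=telemetry.get_obs();print(s['position'],local([.604,-.306,.18]),proj(d,[.604,-.306,.0737]),R.from_rotvec(s['tcp_rot']).as_matrix())
E
```

```text
time_s: 18.1
position: [0.5576, -0.3463, 0.233]
tcp_rot: [0.688, 1.454, -0.689]
wrist_force: [0.2, 0.0, -0.4]
gripper_width: 0.026
[ 0.5569 -0.3484  0.2329] [ 5.2893  6.3288 -0.3213] [315.9847 147.4661] [[ 0.0033  0.7731  0.6343]
 [-0.0035  0.6343 -0.7731]
 [-1.      0.0004  0.0048]]
```

View pics/w15.png

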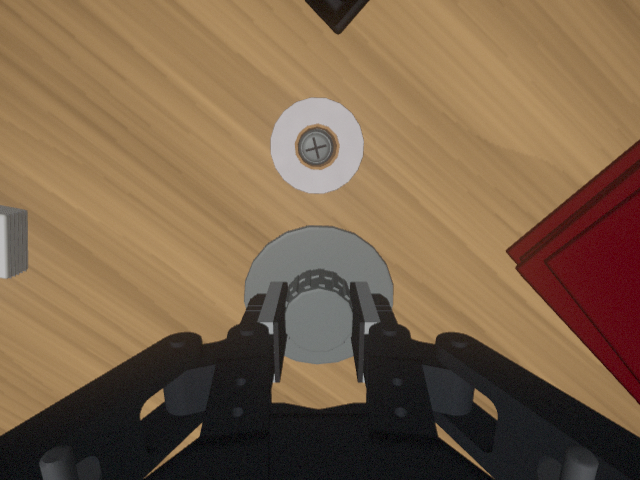

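The stud cross is at (316,148), as predicted; the cap is still at (319,318). Compute the alignment from a settled picture.

Run:
```python
from fit import *
np.set_printoptions(precision=4,suppress=True)
d=snap('wrist','w16.png'); im=d['image'][90:200,260:375,::-1]
cv2.imwrite('pics/w16c.png',cv2.resize(im,None,fx=5,fy=5,interpolation=2))
s=telemetry.get_obs(); print(s['position'],s['joint_vel'])
for p in [(316,148),(317,148),(316,147)]: print(local(atz(d,*p,.0737))-[0,-.0755,-.105])
print(proj(d,[.604,-.306,.0737]))
```

```text
[ 0.5574 -0.3464  0.2328] [ 0.0504 -0.0152 -0.0276 -0.0003  0.012   0.0362]
[15.9186  5.9977  0.0112]
[15.9189  5.9976  0.0715]
[15.9187  6.0563  0.0113]
[313.5702 144.0869]
```

View pics/w16c.png

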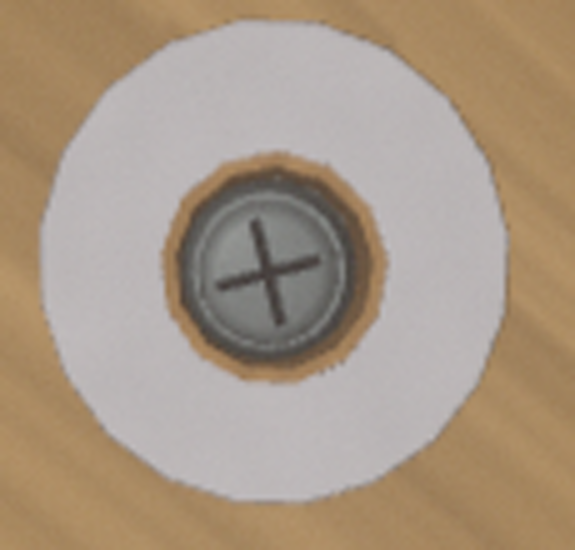

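```bash
python3 -m pendant '[{"xyz":[0,2,-0.05],"angular":[0,0,0],"grip":0.1},{"xyz":[0,4.5,-0.1],"angular":[0,0,0],"grip":0.1},{"xyz":[2,6.22,-0.13],"angular":[0,0,0],"grip":0.1},{"xyz":[5,6.22,-0.13],"angular":[0,0,0],"grip":0.1},{"xyz":[5.5,6.22,-0.13],"angular":[0,0,0],"grip":0.1}]' 80
python3 -m pendant '[{"xyz":[0,0,0],"angular":[0,0,0],"grip":0.1},{"xyz":[0,0,0],"angular":[0,0,0],"grip":0.1},{"xyz":[0,0,0],"angular":[0,0,0],"grip":0.1},{"xyz":[0,0,0],"angular":[0,0,0],"grip":0.1},{"xyz":[0,0,0],"angular":[0,0,0],"grip":0.1}]' 80
python3 - <<'E'
from fit import *
np.set_printoptions(precision=4,suppress=True)
d=snap('wrist','w17.png');S=imaging.get_image('scene');D=imaging.get_image('side')
cv2.imwrite('pics/sd17.png',np.hstack([cv2.resize(S['image'][100:220,150:270,::-1],(390,390),interpolation=2),cv2.resize(D['image'][110:230,260:380,::-1],(390,390),interpolation=2)]))
s=telemetry.get_obs();print(s['joint_vel'],s['position'],local([.604,-.306,.0737])-[0,-.0755,-.105])
E
```

```text
time_s: 18.82
position: [0.6055, -0.3036, 0.1763]
tcp_rot: [0.687, 1.458, -0.688]
wrist_force: [0.7, -0.8, -0.9]
gripper_width: 0.025
time_s: 19.45
position: [0.6055, -0.3037, 0.1765]
tcp_rot: [0.688, 1.457, -0.688]
wrist_force: [0.0, 0.6, 0.4]
gripper_width: 0.0252
[ 0.0005  0.0029  0.002   0.0013  0.0005 -0.    ] [ 0.6055 -0.3037  0.1763] [10.2583 -0.1852  0.1771]
```

View pics/sd17.png

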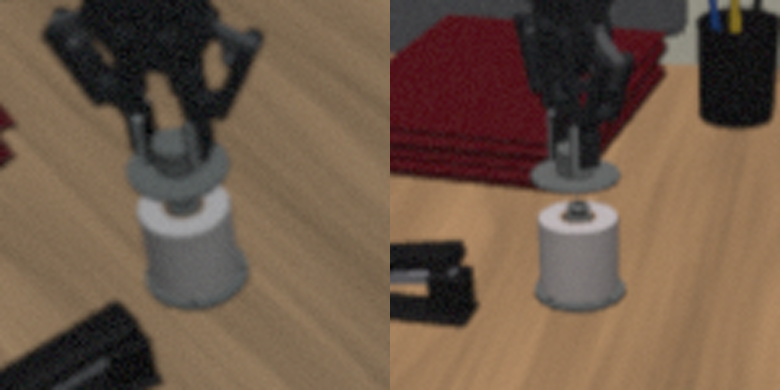

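View pics/w17.png

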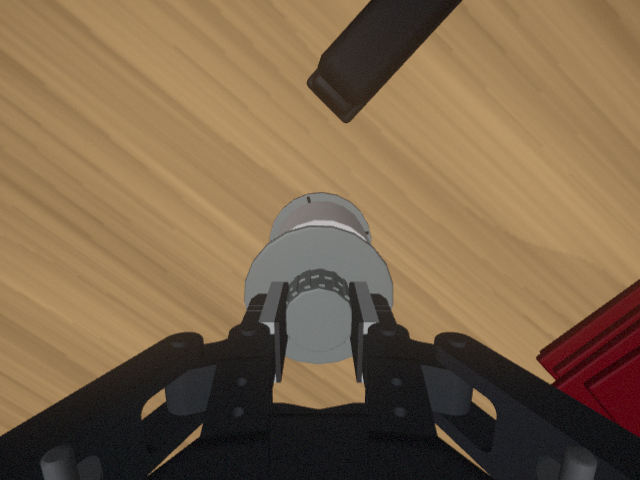

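The cap is above the stud. In the side crop, the disc centre is at 576 vs 578 for the roll; the telemetry says a correction of about 2.5 mm in −y is needed. Cross-check with the fixed cameras.

Run:
```python
from fit import *
np.set_printoptions(precision=4,suppress=True)
S=imaging.get_image('scene');D=imaging.get_image('side')
zc=.1763-.0817
def edge(d,row,cols,n):
    im=cv2.cvtColor(d['image'],cv2.COLOR_RGB2HSV); 
    print(n,row,''.join('#' if (im[row,c,1]<75 and im[row,c,2]>60) else '.' for c in range(*cols)))
for r in range(160,170): edge(D,r,(295,345),'side')
for r in range(140,162): edge(S,r,(180,235),'scene')
print('cap pred side',box(D,rings(.6042,-.3034,[(.033,zc),(.033,zc+.004)])),'scene',box(S,rings(.6042,-.3034,[(.033,zc),(.033,zc+.004)])))
print('cap aligned side',box(D,rings(.6041,-.3076,[(.033,zc),(.033,zc+.004)])),'scene',box(S,rings(.6041,-.3076,[(.033,zc),(.033,zc+.004)])))
print('foot: ',box(D,rings(.6041,-.3076,[(.035,0),(.035,.005)])),box(S,rings(.6041,-.3076,[(.035,0),(.035,.005)])))
```

```text
side 160 ...........#########.##......#####................
side 161 ..........#############.....#######...............
side 162 ........############################..............
side 163 ........############################..............
side 164 ........############################..............
side 165 ........###########################...............
side 166 .........##########################...............
side 167 ..........#######################.................
side 168 ............##################....................
side 169 .................########.........................
scene 140 ...........##.....############.....#...................
scene 141 ............#.....############.........................
scene 142 ............##...#############.........................
scene 143 ............##...#############......##.................
scene 144 .............#...#############......###................
scene 145 .............#...#############......####...............
scene 146 ...........#.#...#############.....#####...............
scene 147 ..........####....#########.
[... 529 characters left out ...]
###########...............
scene 156 .........##############################................
scene 157 ..........##############################...............
scene 158 ...........##############################..............
scene 159 ............#############################..............
scene 160 ............##############################.............
scene 161 ............##############################.............
cap pred side [303.5452 157.6922 331.3713 170.0014] scene [188.8336 139.9074 221.3481 162.1244]
cap aligned side [303.9388 157.0528 331.6794 169.2927] scene [187.7613 138.9242 220.2268 161.066 ]
foot:  [304.3526 191.4473 332.598  205.8859] [193.9501 171.4822 226.4002 195.0218]
```

Run:
```python
from fit import *
np.set_printoptions(precision=4,suppress=True)
d=imaging.get_image('wrist'); hsv=cv2.cvtColor(d['image'],cv2.COLOR_RGB2HSV)
m=(hsv[...,1]<60)&(hsv[...,2]>70)
pts=[]
for r in range(196,232,2):
    c=np.where(m[r,240:400])[0]+240; pts+=[(c.min()-.5,r),(c.max()+.5,r)]
print(pts[:4],pts[-4:])
def fit(pts,z,rad,x0):
    W=np.array([atz(d,u,v,z)[:2] for u,v in pts])
    r=least_squares(lambda p:np.hypot(W[:,0]-p[0],W[:,1]-p[1])-rad,x0,loss='soft_l1',f_scale=.001);return r.x,np.abs(r.fun).max()
H,e=fit(pts,.005,.035,[.604,-.306]);print('foot',H,e)
pts=[]
for r in range(240,276,2):
    c=np.where(m[r,200:440])[0]+200; pts+=[(c.min()-.5,r),(c.max()+.5,r)]
C,e=fit(pts,.0946+.003,.033,[.604,-.304]);print('cap',C,e, 'tool',local([*H,0])-local([*C,0]))
```

```text
[(np.float64(301.5), 196), (np.float64(338.5), 196), (np.float64(296.5), 198), (np.float64(342.5), 198)] [(np.float64(271.5), 228), (np.float64(368.5), 228), (np.float64(270.5), 230), (np.float64(369.5), 230)]
foot [ 0.6034 -0.306 ] 0.0006013512252917227
cap [ 0.6044 -0.3034] 0.0018877240798255007 tool [ 0.0001 -0.2371  0.133 ]
```

Foot-disc fit in the same picture gives y −0.24, z +0.13 cm, in line with the other estimates. Applying −0.22/+0.14 and lowering to just above the stud.

```bash
python3 -m pendant '[{"xyz":[0,-0.22,0.14],"angular":[0,0,0],"grip":0.1},{"xyz":[0.5,-0.22,0.14],"angular":[0,0,0],"grip":0.1},{"xyz":[1.2,-0.22,0.14],"angular":[0,0,0],"grip":0.1},{"xyz":[1.7,-0.22,0.14],"angular":[0,0,0],"grip":0.1},{"xyz":[1.7,-0.22,0.14],"angular":[0,0,0],"grip":0.1}]' 100
python3 - <<'E'
from fit import *
np.set_printoptions(precision=4,suppress=True)
S=imaging.get_image('scene');D=imaging.get_image('side');W=snap('wrist','w18.png')
cv2.imwrite('pics/sd18.png',np.hstack([cv2.resize(S['image'][120:210,160:250,::-1],(390,390),interpolation=2),cv2.resize(D['image'][130:220,275:365,::-1],(390,390),interpolation=2)]))
s=telemetry.get_obs();print(s['position'],local([.604,-.306,.0737])-[0,-.0755,-.105],R.from_rotvec(s['tcp_rot']).as_matrix()[:,0])
E
```

```text
time_s: 20.38
position: [0.6045, -0.306, 0.1586]
tcp_rot: [0.688, 1.459, -0.688]
wrist_force: [0.4, 0.6, -0.1]
gripper_width: 0.0243
[ 0.6048 -0.3062  0.1594] [8.5685 0.0244 0.0317] [ 0.0011 -0.001  -1.    ]
```

View pics/sd18.png

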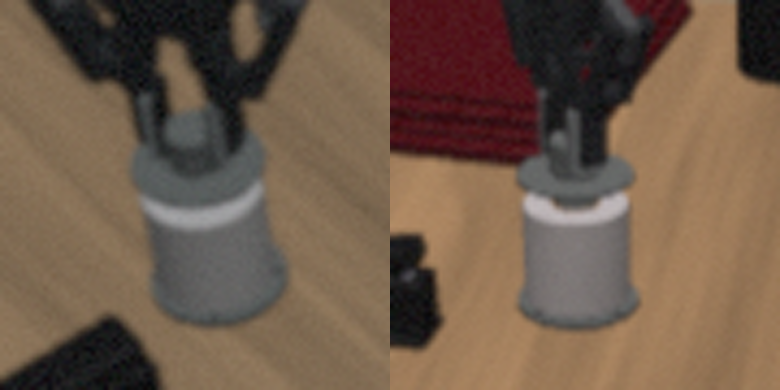

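Cap sits centred just above the stud. Press gradually.

```bash
python3 -m pendant '[{"xyz":[0.2,0.01,0.02],"angular":[0,0,0],"grip":0.1},{"xyz":[0.4,0.01,0.02],"angular":[0,0,0],"grip":0.1},{"xyz":[0.6,0.01,0.02],"angular":[0,0,0],"grip":0.1},{"xyz":[0.7,0.01,0.02],"angular":[0,0,0],"grip":0.1},{"xyz":[0.7,0.01,0.02],"angular":[0,0,0],"grip":0.1}]' 100
python3 - <<'E'
from h import *
np.set_printoptions(precision=4,suppress=True)
s=telemetry.get_obs();print(s['position'],s['wrist_force'],s['moment'])
E
```

```text
time_s: 21.15
position: [0.605, -0.3063, 0.1531]
tcp_rot: [0.687, 1.457, -0.688]
wrist_force: [-1.9, 0.7, 9.1]
gripper_width: 0.0245
[ 0.605  -0.3063  0.1531] [-1.8884  0.7106  9.1247] [ 0.2177  0.622  -0.0665]
```

In contact on the beads at 9 N. Press on.

```bash
python3 -m pendant '[{"xyz":[0.1,0,0],"angular":[0,0,0],"grip":0.1},{"xyz":[0.2,0,0],"angular":[0,0,0],"grip":0.1},{"xyz":[0.3,0,0],"angular":[0,0,0],"grip":0.1},{"xyz":[0.4,0,0],"angular":[0,0,0],"grip":0.1},{"xyz":[0.4,0,0],"angular":[0,0,0],"grip":0.1}]' 100
python3 - <<'E'
from h import *
np.set_printoptions(precision=4,suppress=True)
s=telemetry.get_obs();print(s['position'],s['wrist_force'],s['moment'])
E
```

```text
time_s: 21.78
position: [0.6049, -0.3063, 0.1486]
tcp_rot: [0.687, 1.458, -0.688]
wrist_force: [-0.7, -0.3, -4.4]
gripper_width: 0.0242
[ 0.6049 -0.3063  0.1486] [-0.6749 -0.2897 -4.3608] [ 0.0055 -0.02   -0.0006]
```

The force dropped — it clicked. Now push onto the shoulder and build up the press.

```bash
python3 -m pendant '[{"xyz":[0.1,0,0],"angular":[0,0,0],"grip":0.1},{"xyz":[0.2,0,0],"angular":[0,0,0],"grip":0.1},{"xyz":[0.3,0,0],"angular":[0,0,0],"grip":0.1},{"xyz":[0.3,0,0],"angular":[0,0,0],"grip":0.1},{"xyz":[0.3,0,0],"angular":[0,0,0],"grip":0.1}]' 100
python3 - <<'E'
from h import *
np.set_printoptions(precision=4,suppress=True)
s=telemetry.get_obs();print(s['position'],s['wrist_force'],s['moment'])
E
```

```text
time_s: 22.4
position: [0.605, -0.3063, 0.1467]
tcp_rot: [0.687, 1.456, -0.688]
wrist_force: [-4.6, 2.4, 9.8]
gripper_width: 0.0243
[ 0.605  -0.3063  0.1467] [-4.5816  2.3703  9.7651] [0.5675 0.7734 0.0053]
```

TCP z=0.1467 is exactly the expected home height, with 10 N. Press a bit firmer and check.

```bash
python3 -m pendant '[{"xyz":[0.15,0,0],"angular":[0,0,0],"grip":0.1},{"xyz":[0.2,0,0],"angular":[0,0,0],"grip":0.1},{"xyz":[0.2,0,0],"angular":[0,0,0],"grip":0.1},{"xyz":[0.2,0,0],"angular":[0,0,0],"grip":0.1},{"xyz":[0.2,0,0],"angular":[0,0,0],"grip":0.1}]' 100
python3 - <<'E'
from h import *
np.set_printoptions(precision=4,suppress=True)
s=telemetry.get_obs();print(s['position'],s['wrist_force'],s['moment'])
S=imaging.get_image('scene');D=imaging.get_image('side');W=snap('wrist','w20.png')
cv2.imwrite('pics/sd20.png',np.hstack([cv2.resize(S['image'][120:210,160:250,::-1],(390,390),interpolation=2),cv2.resize(D['image'][130:220,275:365,::-1],(390,390),interpolation=2)]))
s=telemetry.get_obs();print(s['time_s'],s['position'],s['wrist_force'])
E
```

```text
time_s: 23.02
position: [0.605, -0.3062, 0.1466]
tcp_rot: [0.687, 1.455, -0.688]
wrist_force: [-7.1, 4.4, 19.6]
gripper_width: 0.0244
[ 0.605  -0.3062  0.1466] [-7.0599  4.4365 19.6113] [0.9226 1.4504 0.0374]
23.175 [ 0.605  -0.3062  0.1467] [-6.4834  4.0679 19.7193]
```

View pics/sd20.png

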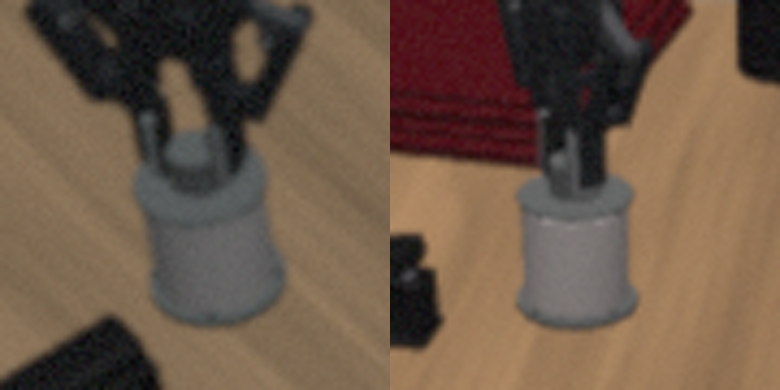

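View pics/w20.png

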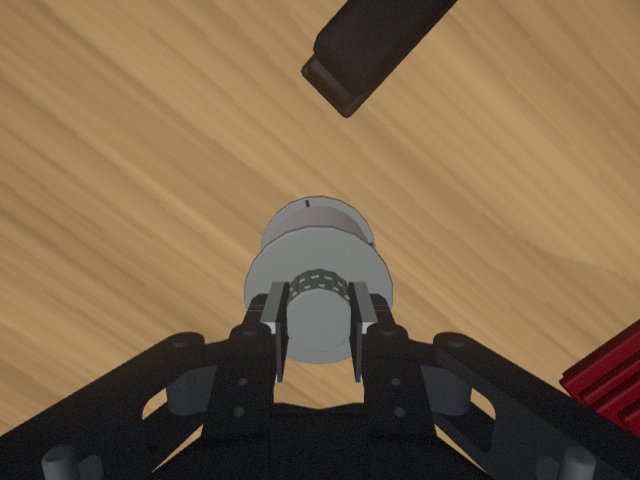

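The cap is flush on the roll in both views, the foot is flat, and the height stays put between 10 and 20 N of push, so it is home. Handing in.

Run:
```python
from h import *
print(ctrl.finish_job()); s=telemetry.get_obs();print(s['time_s'],s['position'],s['wrist_force'])
```

```text
the job is handed in; nothing more can be done
None
the job is handed in; nothing more can be done
```

The full label roll is on the holder, the 66 mm end cap is clicked home, and the gripper was still pushing it down when I handed the job in. The hand-in gave no verdict.

**What I did:** I picked the 66 mm cap rather than the 94 mm look-alike. I set the roll over the spindle onto the foot disc, then pressed the cap onto the stud. It met about 9 N, the force dropped at the click, and it stopped on the shoulder. The job took about 23 s of the 64 s allowed.

**Last checks:**
- **Cap height:** the tool stood at 0.1467 m. That matches the cap's underside being 65 mm above the desk, and it did not move when the push went from 10 N to about 20 N.
- **Final push:** it was about 20 N down, with about 8 N sideways.
- **Holder:** in the last pictures the cap lies flush on the roll and the foot disc is flat on the desk.
- **Bystanders:** the stapler and used roll looked undisturbed each time they came into view. I did not measure the bystanders again at the end.

**What disagreed:**
- The fixed cameras and the wrist camera differed by about 2 mm, mostly in y, so I aligned the parts using wrist-camera measurements taken relative to each other.
- My first cap alignment was about 2.5 mm off because the arm was still settling. I corrected it before pressing.
- The finger opening on the cap's hub read 24–26 mm against the stated 29 mm, but the grip did not slip.

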